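# Fit the star wheel and its guide to the canister indexer

### The job

Set the canister indexer up for the small canisters: turn the star wheel so that its three bolt holes line up with the three studs on the hub and lower it over them until it lies flat on the hub flange, and push the curved guide, hollow side towards the hub, down between the spring clips of its two slotted posts until it sits fully home on the sill. Either part may be fitted first; leave the canisters and tools around it where they are.

Things in the scene. Friction and masses are not known exactly. Their poses are not given: they have to be found in the camera images.
- indexer: Canister indexer fixed to the bench: aluminium base plate 277 x 224 x 16 mm, round behind, with a round drive housing that carries the hub. Origin on the bench on the hub's axis, z up. On its -x side is the guide's bracket: a curved sill (radius 130 to 146 mm about the hub axis, top 52 mm above the bench) between two slotted posts (102 mm high, x = -104 to -132, y = +-76 to +-103 mm).
- guide_seat (a point): Where the guide's origin must come: on the sill, 52 mm above the bench, 136 mm from the hub axis, at (-136, 0, 52) mm in the indexer's frame. Axes as the indexer's; the seated guide's axes are the same.
- slot_l (a point): Floor of the slot in the +y post, level with the sill, at (-118, 85.5, 52) mm in the indexer's frame. Slot 13 mm wide (x), open at the top and towards the other post, end wall at y = 95; mouth flares 4 mm a side over the top 6 mm. A sprung steel leaf lines each side: 5.2 mm apart at rest, giving way to 10 mm. Pushing the guide in takes up to about 15 N; it does not drop in by its weight.
- slot_r (a point): The same for the -y post, at (-118, -85.5, 52) mm in the indexer's frame.
- hub: Dark steel flange, 106 mm across, on top of the indexer. Origin at the middle of its flat upper face, 74 mm above the bench; z up. Three steel studs stand on it 40 mm from the axis, at 90, 210 and 330 degrees from its x axis: 12 mm thick, 28 mm tall, the top 10 mm tapering to 5 mm. Held stiffly by its gearbox (1.5 N m), at any angle within 60 degrees either way of the indexer's.
- star_wheel: White star wheel, 180 mm across, 14 mm thick, about 0.4 kg, six pockets (radius 35 mm) in its rim, lying handle up. Origin: centre of its underside, z up. Three through holes, 15 mm wide, 40 mm from the centre, at 90, 210, 330 degrees from x. Handle bar along x over the centre: 92 long, 16 wide (y), 14 tall, its middle 54 mm above the underside; legs at x = +-39. Seated, its origin is the hub's.
- guide: White guide, about 0.2 kg: upright strip 10 mm thick, 50 tall, curved (radius 136 mm, 64 degrees), on edge on the bench. Origin: bottom, middle of its length and thickness; z up, x to the hollow side, y along it. A flat grip tab, 44 mm long (y), 10 thick (x), rises over the origin to 74 mm. At each end an ear, 8 mm thick (x), 44 tall, foot chamfered, at x = +18, reaching to y = +-92.
- canister_a: Black canister with blue lid, 67 mm across, 133 mm tall, standing on the bench; bystander. Origin at the centre of its underside.
- canister_b: A second canister like it; bystander. Origin at the centre of its underside.
- hex_key: L-shaped hex key with orange sleeve, 105 mm long, lying on the bench; bystander. Origin under its middle.
- tape_measure: Yellow tape measure, 35 x 72 mm, 68 mm tall, standing on the bench; bystander. Origin under its middle.

How it is judged:
At the end, for the whole second after the job is handed in: Star wheel flat on the hub flange, studs through its holes: centres within 4 mm, height within 3 mm, level within 0.04 rad. Guide in both slots, hollow side to the hub: origin within 6 mm of guide_seat in plan, within 3 mm in height, upright within 0.05 rad. Both at rest (horizontal distance between star_wheel and hub below 0.004 m and z of star_wheel in the frame of hub below 0.003 m and angle between star_wheel's own z axis and vertical below 0.04 rad and horizontal distance between guide and guide_seat below 0.006 m and z of guide in the frame of guide_seat below 0.003 m and angle between guide's own z axis and vertical below 0.05 rad and linear speed of each of star_wheel, guide below 0.02 m/s); the robot touches nothing.
It fails at once if a canister is shoved or knocked over (distance of any of canister_a, canister_b from where it was at the start of the episode above 0.03 m or angle between any of canister_a, canister_b's own z axis and vertical above 0.5 rad).
It fails at once if the hex key or the tape measure is shoved away (distance of any of hex_key, tape_measure from where it was at the start of the episode above 0.03 m).
It also fails if it takes over 54 s, if anything falls off the work surface, if the arm or the gripper's body presses on something with over 40 N, if the wrist force passes 120 N, or if a joint passes its speed limit or range.

### The arm

A 6-joint arm with a two-finger parallel gripper is mounted at the origin on a cart in front of the work surface, level with it; the furniture and walls round the work are solid. World frame = base frame: x ahead of the robot, y to its left, z up, the work surface at z = 0. Lengths are in m, angles in rad, forces in N, time in s.
With the tool pointing down it reaches from about 0.35 to 0.975 m from the base axis. Payload 4.9 kg.
Tool frame: the origin (TCP) lies on the front face of the gripper's body, between the roots of the fingers; the fingertips stand ctrl.finger_overhang ahead of it and the grasp point (between the pads) lies 54 mm ahead of it (ctrl.finger_overhang is the distance from the TCP to the fingertips, in m); z points along the fingers, y is the line along which they close (so a half turn about z gives the same grasp; the last joint's range is limited). The gripper opens to 85 mm and grips with 20 to 120 N. Pads are 22 mm wide; open, the fingers measure 114 mm over their backs; the gripper's body (76 mm by 85 mm) begins 54 mm behind the grasp point. The pads swing forward as they close: fully open they stand 13 mm farther back than shut.
Start: joints at [-1.294, 0.053, 1.613, -0, 1.476, -0.119], TCP at [0.241, -0.577, 0.304] pointing down, gripper open.
Joint ranges: [-3.01, 3.01], [-1.01, 2.22], [0.06, 2.58], [-1.02, 4.17], [0.09, 2.62], [-3.14, 3.14]. Speed limits (rad/s): [2.57, 2.57, 3.14, 3.14, 3.14, 3.14].

### API

Orientations are given as a rotation vector (axis times angle).
In Python, from station import ctrl, vision gives the robot as it stands. The module is installed in compiled form; this text tells all that it offers.
- The arm moves only by the tool drive_tool, never from a script. Its argument "rows" is a list of rows, each a list of 2 entries, a list of its own where there are three numbers: the shift along the tool's x, y, z in m, then the turn about the tool's z in rad. A call has 1 to 10 rows; each row shifts and turns the commanded pose from where the row before left it, along the tool's axes as they then stand; what a row does not reach is not made up. A row lasts 1/10 s, in which the tool goes at most 50 mm and 8.59 degrees, less where a joint would pass 70% of its speed; a pose out of reach is approached as far as the arm can. A call with a gripper value outside its range is refused whole. "jaw" is the closure, from 0 (fully open) to 1 (shut), set as the call begins (left out, the last holds). The fingers move at their own pace and stop on an object; "grip_force" is the grip in N (left out, the last holds). Time passes only in rows, so rows that do not move let the fingers close. It gives the time, the measured TCP pose, the force, the opening and the grip force at its end, in the units of the state.
- ctrl.get_obs(): the state, without advancing time (a new reading comes with each control period).
- vision.get_image(name): name is "scene" or "top" or "wrist"; returns a dict with "image" (384x512x3 uint8, blue, green, red), "vertical_fov" (degrees; the focal length in pixels is half the picture's height over the tangent of half this angle, whatever the lens; pixels are square), "cx", "cy" (the principal point, pixels), "dist_coeffs" ([k1, k2, p1, p2, k3] as OpenCV has them; the pictures are not rectified), "R" (3x3) and "t" (3): a world point X has camera coordinates R X + t. Camera axes: x right, y down, z forward; pixel columns grow to the right and rows downward; lengths in m; the calibration is good to about 2 mm. A picture is of the moment at which its call begins. There is no depth.
- ctrl.finish_job(): hands the job in; it is judged then, once.
The state is a dict: "t": time; "q": joint angles; "dq": joint speeds; "effort": joint torques, N m; "tool_pos": TCP position; "tool_rot": TCP orientation; "contact_force": force on the tool from outside, world axes, zero at the start; "wrist_torque": the same for the moment, N m; "opening": finger opening in m; "grip_force": force on a finger pad.
Only numpy, scipy, OpenCV 4.12 (cv2) and the standard library are available. Lean on these libraries where they do the work, as an engineer would, in place of code of your own. Each camera call takes 0.05 s, during which the arm holds its last target. There are 200 camera calls.

## Working session

There is one attempt and no reset: what is moved stays moved. The work goes in short steps, Python scripts to look and compute and a tool call to move; the robot and the scene stay as the last step left them, time stands still between calls to the robot, and variables do not carry over. Pictures are saved under pics/ and viewed, at most 10 in all, crops included, and the job is handed in when it is done.

Besides the shell and the picture viewer there is one more tool, called in YAML: its name, and indented under it one key for each argument. drive_tool: Moves the arm, as the interface text tells. Its arguments: {"type":"object","properties":{"rows":{"type":"array","items":{"type":"array"}},"jaw":{"type":"number"},"grip_force":{"type":"number"}},"required":["rows"]}

```bash
mkdir -p pics
cat > h.py <<'E'
import numpy as np, cv2
from station import ctrl, vision
def cam(name):
    d=vision.get_image(name); im=d["image"]; f=im.shape[0]/2/np.tan(np.radians(d["vertical_fov"])/2)
    d["K"]=np.array([[f,0,d["cx"]],[0,f,d["cy"]],[0,0,1.]]); d["D"]=np.array(d["dist_coeffs"],float)
    d["R"]=np.array(d["R"]);d["t"]=np.array(d["t"]);return d
def ray(d,px,z):
    px=np.array(px,float).reshape(-1,1,2)
    u=cv2.undistortPoints(px,d["K"],d["D"]).reshape(-1,2)
    v=np.c_[u,np.ones(len(u))]@d["R"]; c=-d["R"].T@d["t"]
    return c+v*((z-c[2])/v[:,2])[:,None]
def proj(d,X):
    return cv2.projectPoints(np.array(X,float).reshape(-1,3),cv2.Rodrigues(d["R"])[0],d["t"],d["K"],d["D"])[0].reshape(-1,2)
E
python3 - <<'E'
from h import *
import pickle
for n in("top","scene","wrist"):
    d=cam(n); pickle.dump(d,open(n+".pkl","wb")); cv2.imwrite(f"pics/{n}0.png",d["image"])
    print(n,-d["R"].T@d["t"],d["R"][2],d["vertical_fov"],d["D"])
o=ctrl.get_obs();print(o["t"],o["tool_pos"],o["tool_rot"],ctrl.finger_overhang)
a=cv2.resize(cv2.imread("pics/top0.png"),(800,600));cv2.imwrite("pics/topb.png",a)
E
```

```text
top [0.40365732 0.00562365 1.11626804] [ 0.14773496  0.00531838 -0.98901269] 53.87331872396299 [-0.03243474  0.          0.          0.          0.        ]
scene [ 0.2189149  -0.63954644  0.9938401 ] [ 0.31363365  0.5389802  -0.78175078] 48.712106193659615 [-0.14054963  0.          0.          0.          0.        ]
wrist [ 0.31195743 -0.54527285  0.37207774] [-0.27895041 -0.11445017 -0.95346097] 61.870697322362666 [-0.08210616  0.          0.          0.          0.        ]
0.15 [ 0.24085357 -0.57633691  0.3029331 ] [-3.07870707e+00 -6.17319443e-01  2.28019530e-04] 0.0726
```

View pics/topb.png

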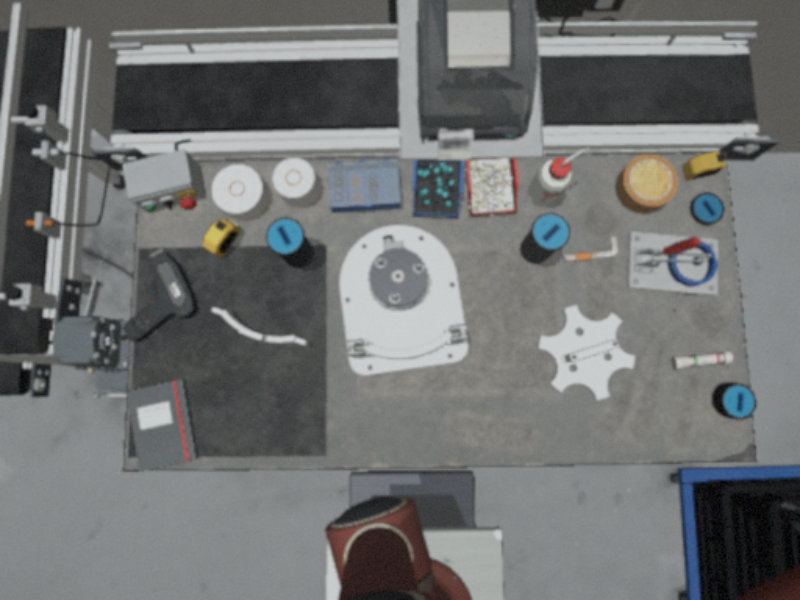

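View pics/scene0.png

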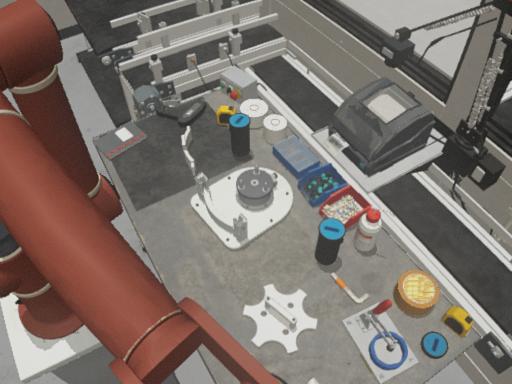

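The top view shows the wheel near (587,353), the guide on the mat from (213,310) to (305,343), and the hub near (398,276), all in 800-px coordinates. Next I'll look at enlarged crops.

Run:
```python
import cv2,numpy as np
im=cv2.imread("pics/top0.png")
def crop(x,y,w,h,W,H): return cv2.resize(im[y:y+h,x:x+w],(W,H),interpolation=cv2.INTER_CUBIC)
m=np.zeros((600,800,3),np.uint8)
m[0:550,0:450]=crop(212,138,90,110,450,550)      # x5
m[0:350,450:800]=crop(340,190,70,70,350,350)      # x5
m[350:550,450:800]=crop(130,190,70,40,350,200)    # x5
cv2.imwrite("pics/m.png",m)
```

```text
(no output)
```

View pics/m.png

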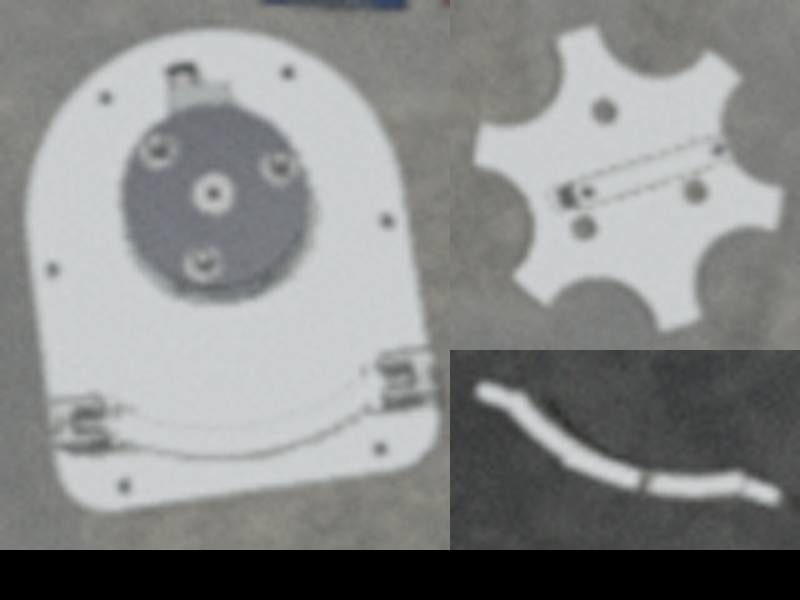

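Run:
```python
from h import *
import pickle
d=pickle.load(open("top.pkl","rb")); im=d["image"]; np.set_printoptions(precision=4,suppress=True)
def up(p,x,y,ox=0): p=np.array(p,float); return (p-[ox,0]+.5)/5-.5+[x,y]
st=ray(d,up([(158,150),(280,167),(204,264)],212,138),.098); print("studs",st,st.mean(0),[np.linalg.norm(a-st.mean(0)) for a in st],np.degrees(np.arctan2(*(st-st.mean(0))[:,1::-1].T)))
g=cv2.cvtColor(im,cv2.COLOR_BGR2GRAY)
def blob(mask,x,y,w,h):
    m=np.zeros_like(mask);m[y:y+h,x:x+w]=mask[y:y+h,x:x+w]
    c=cv2.findContours(m,0,cv2.CHAIN_APPROX_NONE)[0];return max(c,key=cv2.contourArea)
c=blob(((g<150)*255).astype(np.uint8),234,156,44,44)
e=cv2.fitEllipse(cv2.convexHull(c)); print("hubdisc",e,ray(d,e[0],.074))
c=blob(((g>165)*255).astype(np.uint8),340,190,72,72); M=cv2.moments(c);(cc,r)=cv2.minEnclosingCircle(c)
print("wheel",ray(d,[(M['m10']/M['m00'],M['m01']/M['m00']),cc],.014),r)
ho=ray(d,up([(604,111),(695,191),(585,227)],340,190,450),.012); print("holes",ho,ho.mean(0),[np.linalg.norm(a-ho.mean(0)) for a in ho],np.degrees(np.arctan2(*(ho-ho.mean(0))[:,1::-1].T)))
hd=ray(d,up([(555,198),(728,147)],340,190,450),.061);print("handle ends",hd,hd.mean(0),np.linalg.norm(hd[0]-hd[1]),np.degrees(np.arctan2(*(hd[0]-hd[1])[1::-1])))
gd=lambda p,z:ray(d,up(np.array(p)-[450,350],130,190),z)
ear=gd([(482,389),(776,496)],.044);print("ears",ear,ear.mean(0),np.linalg.norm(ear[0]-ear[1]))
y=(ear[0]-ear[1]);y/=np.linalg.norm(y);x=np.array([y[1],-y[0],0]);print("guide org",ear.mean(0)-.018*x,"yaw",np.degrees(np.arctan2(x[1],x[0])))
tab=gd([(570,460),(641,486)],.074);print("tab",tab,tab.mean(0),np.linalg.norm(tab[0]-tab[1]))
# posts at z .102 : post outlines
p=ray(d,up([(85,415),(405,370)],212,138),.102);print("posts",p,np.linalg.norm(p[0]-p[1]))
o=ray(d,up([(105,98),(288,72),(52,270),(387,221),(124,486),(380,449)],212,138),.016);print("base screws",o)
```

```text
studs [[ 0.6261  0.0503  0.098 ]
 [ 0.6155 -0.0167  0.098 ]
 [ 0.5622  0.0258  0.098 ]] [0.6013 0.0198 0.098 ] [np.float64(0.03935130506979735), np.float64(0.03914936796423775), np.float64(0.03952508248788578)] [ 50.8175 -68.7195 171.3019]
hubdisc ((254.91664123535156, 178.11830139160156), (36.8133659362793, 40.27827072143555), 164.20790100097656) [[0.6007 0.0188 0.074 ]]
wheel [[ 0.4672 -0.3287  0.014 ]
 [ 0.4674 -0.3297  0.014 ]] 31.197277069091797
holes [[ 0.5065 -0.3179  0.012 ]
 [ 0.4588 -0.3686  0.012 ]
 [ 0.439  -0.303   0.012 ]] [ 0.4681 -0.3298  0.012 ] [np.float64(0.04020837661540405), np.float64(0.039853043341872806), np.float64(0.03959533795658303)] [  17.1984 -103.5218  137.2852]
handle ends [[ 0.4538 -0.2734  0.061 ]
 [ 0.4806 -0.3721  0.061 ]] [ 0.4672 -0.3228  0.061 ] 0.10228386683526396 105.17564141265264
ears [[0.5556 0.3625 0.044 ]
 [0.4914 0.1919 0.044 ]] [0.5235 0.2772 0.044 ] 0.18228907184556453
guide org [0.5067 0.2835 0.044 ] yaw -20.608864691343754
tab [[0.5107 0.3019 0.074 ]
 [0.4956 0.2619 0.074 ]] [0.5032 0.2819 0.074 ] 0.042746528680699725
posts [[ 0.4805  0.0907  0.102 ]
 [ 0.5021 -0.0818  0.102 ]] 0.17386714373776882
base screws [[ 0.6763  0.0853  0.016 ]
 [ 0.6905 -0.0243  0.016 ]
 [ 0.5728  0.1171  0.016 ]
 [ 0.599  -0.0811  0.016 ]
 [ 0.4455  0.0755  0.016 ]
 [ 0.4646 -0.0734  0.016 ]]
```

Hub centre is about (0.601, 0.0195) with studs at 51.1° mod 120. Wheel centre is about (0.4675, −0.3295) with holes at 17.0°. Both radii come out at about 40 mm, as they should. The guide is at about (0.505, 0.283) with yaw −20.6°, and the indexer yaw is 7.3°. I'm moving above the wheel now.

drive_tool:
  rows:
    - [[0.0304,-0.014,0],0]
    - [[0.0304,-0.014,0],0]
    - [[0.0304,-0.014,0.005],0]
    - [[0.0304,-0.014,0.005],0]
    - [[0.0304,-0.014,0.005],0]
    - [[0.0304,-0.014,0.005],0]
    - [[0.0304,-0.014,0.005],0]
    - [[0.0304,-0.014,0.005],0]
    - [[0.0304,-0.014,0.005],0]
    - [[0.0304,-0.014,0.005],0]
  jaw: 0.3

```text
t: 1.15
tool_pos: [0.4681, -0.329, 0.2634]
tool_rot: [-3.08, -0.618, 0.0]
contact_force: [-0.6, -0.5, 0.4]
opening: 0.0598
grip_force: 0.0
```

drive_tool:
  rows:
    - [[0,0,0],-0.147]
    - [[0,0,0],-0.147]
    - [[0,0,0],-0.147]
    - [[0,0,0],-0.147]
    - [[0,0,0],-0.147]
    - [[0,0,0],-0.147]
    - [[0,0,0],-0.147]
    - [[0,0,0],-0.147]
    - [[0,0,0],-0.147]
    - [[0,0,0],-0.147]

```text
t: 2.15
tool_pos: [0.4673, -0.3301, 0.2635]
tool_rot: [-1.863, -2.529, -0.0]
contact_force: [-0.0, -1.0, -0.1]
opening: 0.0597
grip_force: 0.0
```

```bash
cat >> h.py <<'E'
from scipy.spatial.transform import Rotation as Ro
def go(x,y,z,yaw):
    "shift in the present tool axes (before turning), then turn, to reach TCP x,y,z with tool y at world yaw (deg)"
    o=ctrl.get_obs(); R=Ro.from_rotvec(o["tool_rot"]).as_matrix()
    s=R.T@(np.array([x,y,z])-o["tool_pos"]); cur=np.degrees(np.arctan2(R[1,1],R[0,1]))
    dw=(yaw-cur+90)%180-90
    print("t",round(o["t"],2),"pos",o["tool_pos"].round(4) if hasattr(o["tool_pos"],"round") else o["tool_pos"],"yawy",round(cur,2),"open",round(o["opening"],4),"F",np.round(o["contact_force"],1),"zaxis",R[:,2].round(3))
    print("shift",s.round(4),"turn",round(-np.radians(dw),4))
E
python3 - <<'E'
from h import *
import pickle
d=cam("wrist");pickle.dump(d,open("w1.pkl","wb"));cv2.imwrite("pics/w1.png",d["image"])
go(.4675,-.3295,.108,17)
print(proj(d,[[.4675,-.3295,.061]]))
E
```

```text
t 2.2 pos [ 0.4673 -0.3301  0.2635] yawy 17.46 open 0.0595 F [-0.1  0.5 -0.3] zaxis [-0.001  0.001 -1.   ]
shift [0.0004 0.0004 0.1555] turn 0.008
[[260.21700139 181.42822491]]
```

View pics/w1.png

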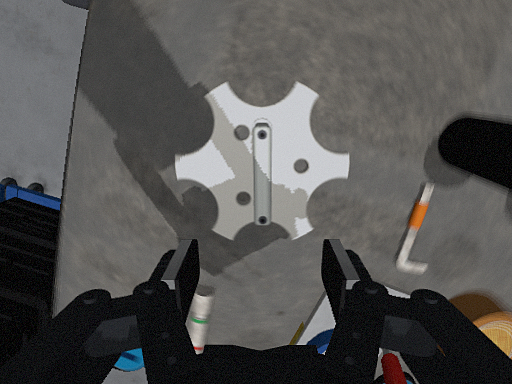

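The wrist view shows the handle bar from (262,123) to (262,224) and holes at (242,133), (301,166) and (243,199). I'm converting these pixels to positions.

Run:
```python
from h import *
import pickle
d=pickle.load(open("w1.pkl","rb"));np.set_printoptions(precision=4,suppress=True)
h=ray(d,[(242,132.5),(301.5,166),(243,198.5)],.012);c=h.mean(0);print(c,np.linalg.norm(h-c,axis=1),np.degrees(np.arctan2(*(h-c)[:,1::-1].T)))
b=ray(d,[(262,134),(262,219)],.061);print(b,b.mean(0),np.linalg.norm(b[0]-b[1]),np.degrees(np.arctan2(*(b[0]-b[1])[1::-1])))
```

```text
[ 0.4687 -0.3269  0.012 ] [0.04   0.0404 0.0404] [ 137.5396   17.8102 -102.792 ]
[[ 0.4565 -0.2892  0.061 ]
 [ 0.4797 -0.3632  0.061 ]] [ 0.4681 -0.3262  0.061 ] 0.07747352176819451 107.38521796610944
```

drive_tool:
  rows:
    - [[0,0,0.03],0]
    - [[0.002,0.001,0.03],0]
    - [[0,0,0.03],0]
    - [[0,0,0.03],0]
    - [[0,0,0.02],0]
    - [[0,0,0.0155],0]
    - [[0,0,0],0]
    - [[0,0,0],0]

```text
t: 3.0
tool_pos: [0.4681, -0.3283, 0.1089]
tool_rot: [1.872, 2.523, -0.0]
contact_force: [-1.1, 0.7, 0.8]
opening: 0.0598
grip_force: 0.0
```

drive_tool:
  rows:
    - [[0,0,0],0]
    - [[0,0,0],0]
    - [[0,0,0],0]
    - [[0,0,0],0]
    - [[0,0,0],0]
    - [[0,0,0],0]
    - [[0,0,0],0]
    - [[0,0,0],0]
  jaw: 1
  grip_force: 80

```text
t: 3.8
tool_pos: [0.4686, -0.3286, 0.1098]
tool_rot: [1.87, 2.522, 0.0]
contact_force: [0.1, 0.5, 6.6]
opening: 0.0144
grip_force: 80.2
```

Run:
```python
from h import *
go(.601,.0195,.27,51.5)
d=cam("wrist");cv2.imwrite("pics/w2.png",d["image"])
```

```text
t 3.8 pos [ 0.4686 -0.3286  0.1098] yawy 16.9 open 0.0144 F [0.1 0.5 6.6] zaxis [ 0.002 -0.001 -1.   ]
shift [ 0.2943  0.2281 -0.1604] turn -0.6039
```

View pics/w2.png

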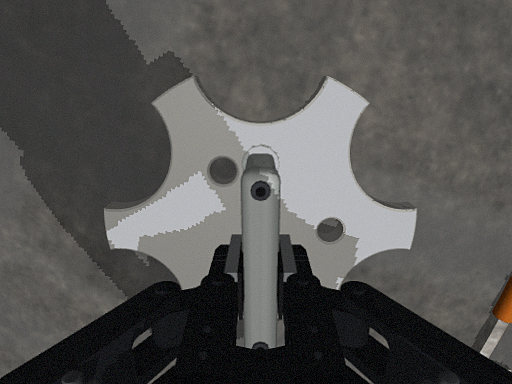

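The bar is gripped: the wrist view shows it between the pads at about (262,260). Next I lift, carry and turn.

drive_tool:
  rows:
    - [[0,0,-0.01],0]
    - [[0,0,-0.02],0]
    - [[0,0,-0.03],0]
    - [[0,0,-0.03],0]
    - [[0,0,-0.03],0]
    - [[0,0,-0.03],0]
    - [[0,0,-0.01],0]
    - [[0,0,0],0]

```text
t: 4.65
tool_pos: [0.468, -0.3283, 0.2693]
tool_rot: [1.87, 2.522, -0.001]
contact_force: [0.4, -0.0, -6.3]
opening: 0.0143
grip_force: 78.7
```

drive_tool:
  rows:
    - [[0.012,0.009,0],0]
    - [[0.028,0.022,0],0]
    - [[0.036,0.028,0],0]
    - [[0.036,0.028,0],0]
    - [[0.036,0.028,0],0]
    - [[0.036,0.028,0],0]
    - [[0.036,0.028,0],0]
    - [[0.036,0.028,0],0]
    - [[0.026,0.02,0],0]
    - [[0.012,0.009,0],0]

```text
t: 5.65
tool_pos: [0.5996, 0.0232, 0.265]
tool_rot: [-1.863, -2.523, 0.003]
contact_force: [0.1, -1.1, -5.5]
opening: 0.0144
grip_force: 78.8
```

drive_tool:
  rows:
    - [[0,0,0],-0.06]
    - [[0,0,0],-0.12]
    - [[0,0,0],-0.12]
    - [[0,0,0],-0.12]
    - [[0,0,0],-0.12]
    - [[0,0,0],-0.06]
    - [[0,0,0],0]
    - [[0,0,0],0]

```text
t: 6.45
tool_pos: [0.5998, 0.0195, 0.2666]
tool_rot: [-1.043, -2.96, 0.001]
contact_force: [-0.7, 0.8, -4.9]
opening: 0.0146
grip_force: 78.8
```

Run:
```python
from h import *
import pickle
go(.601,.0195,.27,51.1)
m=[]
for n in("top","scene","wrist"):
    d=cam(n);pickle.dump(d,open(n+"3.pkl","wb"));m.append(d["image"])
t=cv2.resize(m[0][138:258,202:322],(480,480),interpolation=cv2.INTER_CUBIC)
w=cv2.resize(m[2],(320,240));s=cv2.resize(m[1][100:280,150:330],(320,320))
o=np.zeros((600,800,3),np.uint8);o[:480,:480]=t;o[:240,480:]=w;o[240:560,480:]=s
cv2.imwrite("pics/m3.png",o)
```

```text
t 6.45 pos [0.5998 0.0195 0.2666] yawy 51.19 open 0.0146 F [-0.7  0.8 -4.9] zaxis [-0.003  0.    -1.   ]
shift [-0.001   0.0008 -0.0034] turn 0.0015
```

View pics/m3.png

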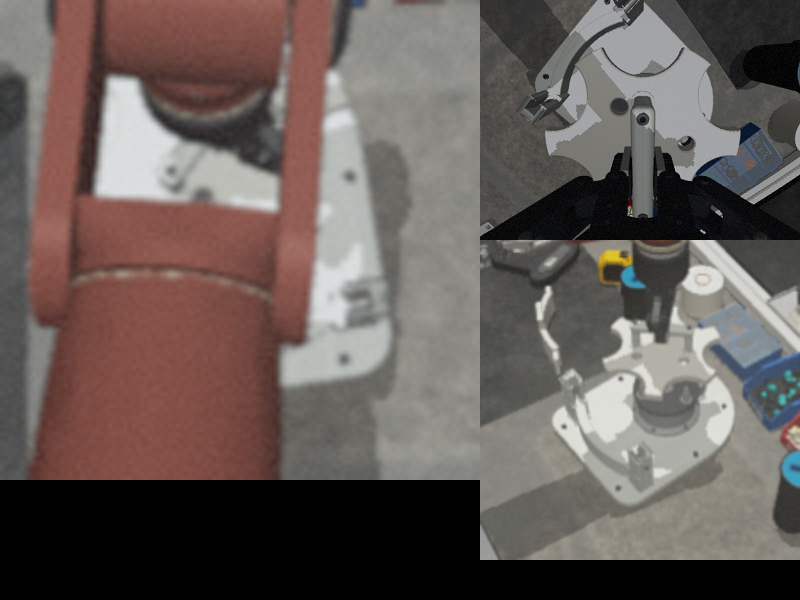

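The arm blocks the top view. In the wrist view a stud shows through one of the wheel's holes. I'll zoom in on the wrist image and on the first scene image to pin down the studs and holes.

Run:
```python
from h import *
import pickle
w=pickle.load(open("wrist3.pkl","rb"))["image"];s=cv2.imread("pics/scene0.png");s3=pickle.load(open("scene3.pkl","rb"))["image"]
C=lambda im,x,y,w,h,k:cv2.resize(im[y:y+h,x:x+w],(w*k,h*k),interpolation=cv2.INTER_CUBIC)
o=np.zeros((600,800,3),np.uint8)
o[:300,:440]=C(w,190,120,220,150,2)
o[:300,440:740]=C(s,225,155,60,60,5)
o[300:600,:440]=C(s3,210,145,88,60,5)
o[300:600,440:740]=C(w,305,200,50,50,6)
cv2.imwrite("pics/m4.png",o)
```

```text
(no output)
```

View pics/m4.png

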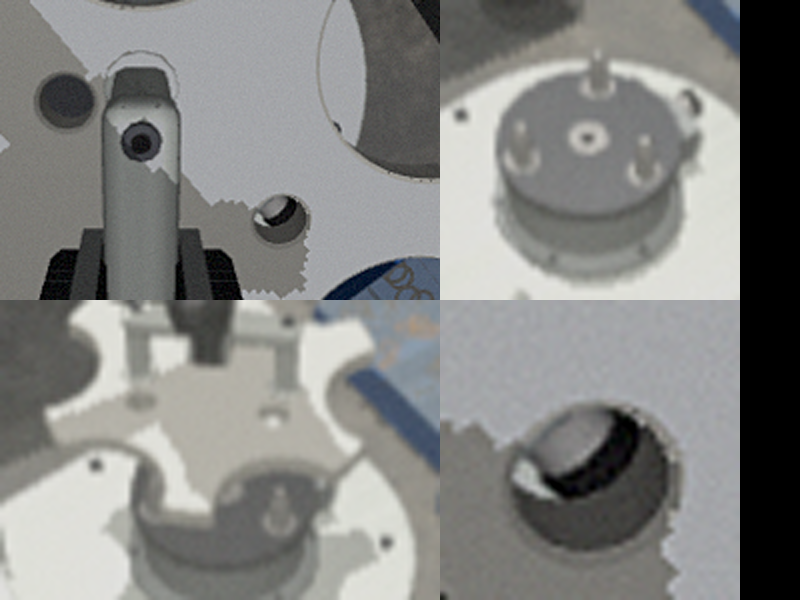

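Run:
```python
from h import *
import pickle
np.set_printoptions(precision=4,suppress=True)
s=pickle.load(open("scene.pkl","rb"));s3=pickle.load(open("scene3.pkl","rb"));w=pickle.load(open("wrist3.pkl","rb"));tp=pickle.load(open("top.pkl","rb"))
u=lambda p,ox,oy,x,y,k:(np.array(p,float)-[ox,oy]+.5)/k-.5+[x,y]
for nm,p,z in(("tips",[(599,56),(521,127),(646,141)],.1),("base",[(599,88),(522,160),(646,174)],.0745)):
    P=ray(s,u(p,440,0,225,155,5),z);c=P.mean(0);print(nm,c,np.linalg.norm(P-c,axis=1),np.degrees(np.arctan2(*(P-c)[:,1::-1].T)))
print("bolt scene",ray(s,u([(588,138)],440,0,225,155,5),.076),"top",ray(tp,u([(212.5,193)],0,0,212,138,5),.076))
def cen(h):  # centre from two holes 40 from it, both candidates
    m=h.mean(0);v=h[1]-h[0];L=np.linalg.norm(v);n=np.array([-v[1],v[0],0])/L*np.sqrt(max(.04**2-L*L/4,0));print("  dist",L,"(69.3)",m+n,m-n)
    for c in(m+n,m-n):print("   ang",np.degrees(np.arctan2(*(h-c)[:,1::-1].T)))
cen(ray(s3,u([(142,400.5),(275,412)],0,300,210,145,5),.171))
cen(ray(w,u([(66,101),(279.5,219)],0,0,190,120,2),.171))
```

```text
tips [0.6071 0.0211 0.1   ] [0.0388 0.0398 0.0398] [ 50.4295 169.6682 -68.6801]
base [0.6059 0.019  0.0745] [0.0394 0.0401 0.0402] [ 50.7005 169.9519 -68.758 ]
bolt scene [[0.6055 0.0196 0.076 ]] top [[0.6058 0.021  0.076 ]]
  dist 0.06991562199854331 (69.3) [0.5994 0.0183 0.171 ] [ 0.5755 -0.0124  0.171 ]
   ang [171.2304 -66.9288]
   ang [113.0712  -8.7696]
  dist 0.06847751078819882 (69.3) [0.5842 0.0594 0.171 ] [0.5991 0.0208 0.171 ]
   ang [-127.6945   -9.9606]
   ang [170.0394  52.3055]
```

Correction: the rings in the top view are the stud bases, not the tips. With that, both cameras put the hub at (0.606, 0.020), angle about 50.7°. The held wheel is centred on the TCP. I'm shifting by about 6 mm and lowering.

Run:
```python
from h import *
go(.606,.0203,.1838,50.7)
```

```text
t 6.6 pos [0.6003 0.0195 0.2677] yawy 51.23 open 0.0144 F [-0.3  0.5 -4.7] zaxis [-0.001  0.    -1.   ]
shift [-0.004   0.0043  0.0839] turn 0.0093
```

drive_tool:
  rows:
    - [[-0.004,0.0042,0.012],0.008]
    - [[0,0,0.02],0]
    - [[0,0,0.014],0]
    - [[0,0,0.005],0]
    - [[0,0,0],0]
    - [[0,0,0],0]

```text
t: 7.2
tool_pos: [0.6066, 0.0203, 0.2179]
tool_rot: [1.053, 2.959, 0.0]
contact_force: [0.6, -0.5, -4.9]
opening: 0.0143
grip_force: 78.7
```

drive_tool:
  rows:
    - [[0,0,0.003],0]
    - [[0,0,0.003],0]
    - [[0,0,0.003],0]
    - [[0,0,0.003],0]

```text
t: 7.6
tool_pos: [0.6063, 0.0203, 0.2053]
tool_rot: [1.053, 2.96, 0.0]
contact_force: [-0.2, -1.4, -5.0]
opening: 0.0147
grip_force: 78.8
```

Run:
```python
from h import *
import pickle
go(.606,.0203,.1838,50.7)
C=lambda im,x,y,w,h,k:cv2.resize(im[y:y+h,x:x+w],(w*k,h*k),interpolation=cv2.INTER_CUBIC)
a=cam("scene");b=cam("wrist");pickle.dump((a,b),open("p5.pkl","wb"))
o=np.zeros((600,800,3),np.uint8)
o[:300,:440]=C(b["image"],190,120,220,150,2);o[300:600,:440]=C(a["image"],210,145,88,60,5)
o[300:600,440:740]=C(b["image"],305,200,50,50,6);o[:300,440:740]=C(b["image"],200,145,50,50,6)
cv2.imwrite("pics/m5.png",o)
```

```text
t 7.6 pos [0.6063 0.0203 0.2053] yawy 50.82 open 0.0147 F [-0.2 -1.4 -5. ] zaxis [ 0. -0. -1.]
shift [ 0.0003 -0.0002  0.0215] turn 0.0021
```

View pics/m5.png

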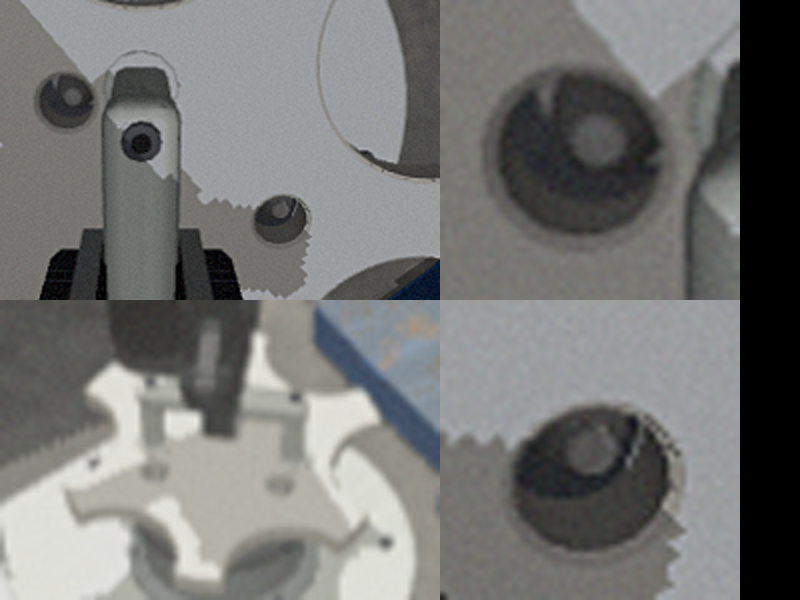

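The stud tips are in the holes. I'm measuring the remaining offset.

Run:
```python
from h import *
import pickle
np.set_printoptions(precision=4,suppress=True)
a,b=pickle.load(open("p5.pkl","rb"))
u=lambda p,ox,oy,x,y,k:(np.array(p,float)-[ox,oy]+.5)/k-.5+[x,y]
P=[(u([(582,152)],440,0,200,145,6),u([(600,139)],440,0,200,145,6)),(u([(592,477)],440,300,305,200,6),u([(593,450)],440,300,305,200,6))]
for h,t in P: print("hole",ray(b,h,.1095),"tip",ray(b,t,.102),(ray(b,t,.102)-ray(b,h,.1095))[0,:2])
```

```text
hole [[0.5656 0.0295 0.1095]] tip [[0.5665 0.0297 0.102 ]] [0.001  0.0002]
hole [[0.6291 0.0535 0.1095]] tip [[0.6306 0.0545 0.102 ]] [0.0015 0.001 ]
```

drive_tool:
  rows:
    - [[-0.0006,0.0012,0.002],0]
    - [[0,0,0.003],0]
    - [[0,0,0.003],0]
    - [[0,0,0.003],0]
    - [[0,0,0.003],0]
    - [[0,0,0.002],0]
    - [[0,0,0],0]

```text
t: 8.4
tool_pos: [0.6072, 0.0208, 0.1888]
tool_rot: [-1.053, -2.959, 0.0]
contact_force: [0.2, 0.2, -5.0]
opening: 0.0143
grip_force: 78.8
```

drive_tool:
  rows:
    - [[0,0,0.002],0]
    - [[0,0,0.002],0]
    - [[0,0,0.001],0]
    - [[0,0,0],0]

```text
t: 8.8
tool_pos: [0.6074, 0.0208, 0.1841]
tool_rot: [-1.053, -2.959, 0.0]
contact_force: [0.2, 0.7, -5.6]
opening: 0.0146
grip_force: 78.8
```

drive_tool:
  rows:
    - [[0,0,0.001],0]
    - [[0,0,0.001],0]
    - [[0,0,0],0]

```text
t: 9.1
tool_pos: [0.6078, 0.0208, 0.1838]
tool_rot: [1.053, 2.959, 0.0]
contact_force: [-4.5, 1.0, 3.4]
opening: 0.0149
grip_force: 79.9
```

The wheel is in contact at the nominal height. I'm releasing it, rising and going over to the guide.

drive_tool:
  rows:
    - [[0,0,0],0]
    - [[0,0,0],0]
    - [[0,0,0],0]
    - [[0,0,0],0]
    - [[0,0,-0.02],0]
    - [[0,0,-0.03],0]
    - [[0,0,-0.03],0]
    - [[0,0,-0.02],0]
  jaw: 0.4

```text
t: 9.9
tool_pos: [0.6082, 0.0208, 0.2852]
tool_rot: [1.052, 2.957, 0.001]
contact_force: [0.2, 0.2, -0.1]
opening: 0.0515
grip_force: 0.0
```

Run:
```python
from h import *
go(.506,.283,.26,-20.6)
```

```text
t 9.9 pos [0.6082 0.0208 0.2852] yawy 50.82 open 0.0515 F [ 0.2  0.2 -0.1] zaxis [ 0.003 -0.    -1.   ]
shift [0.245  0.1386 0.0248] turn 1.2465
```

drive_tool:
  rows:
    - [[0.0306,0.0173,0],0]
    - [[0.0306,0.0173,0],0]
    - [[0.0306,0.0173,0],0]
    - [[0.0306,0.0173,0],0]
    - [[0.0306,0.0173,0.005],0]
    - [[0.0306,0.0173,0.005],0]
    - [[0.0306,0.0173,0.005],0]
    - [[0.0308,0.0175,0.01],0]

```text
t: 10.7
tool_pos: [0.505, 0.2845, 0.2583]
tool_rot: [1.053, 2.958, 0.003]
contact_force: [-0.3, 1.2, 1.5]
opening: 0.0514
grip_force: 0.0
```

drive_tool:
  rows:
    - [[0,0,0],0.139]
    - [[0,0,0],0.139]
    - [[0,0,0],0.139]
    - [[0,0,0],0.139]
    - [[0,0,0],0.139]
    - [[0,0,0],0.139]
    - [[0,0,0],0.139]
    - [[0,0,0],0.139]
    - [[0,0,0],0.134]
    - [[0,0,0],0]

```text
t: 11.7
tool_pos: [0.5052, 0.2831, 0.2575]
tool_rot: [2.582, 1.789, 0.0]
contact_force: [0.1, 0.6, -0.8]
opening: 0.0514
grip_force: 0.0
```

Run:
```python
from h import *
import pickle
go(.506,.283,.116,-20.6)
C=lambda im,x,y,w,h,k:cv2.resize(im[y:y+h,x:x+w],(w*k,h*k),interpolation=cv2.INTER_CUBIC)
a=cam("scene");b=cam("wrist");t=cam("top");pickle.dump((a,b,t),open("p6.pkl","wb"))
o=np.zeros((600,800,3),np.uint8)
o[:384,:512]=b["image"];o[:270,515:785]=C(t["image"],228,148,54,54,5);o[280:600,515:795]=C(a["image"],215,150,70,80,4)
o[400:600,:400]=C(a["image"],150,120,100,50,4)
cv2.imwrite("pics/m6.png",o)
```

```text
t 11.7 pos [0.5052 0.2831 0.2575] yawy -20.55 open 0.0514 F [ 0.1  0.6 -0.8] zaxis [ 0.  0. -1.]
shift [0.0002 0.0007 0.1415] turn 0.0008
```

View pics/m6.png

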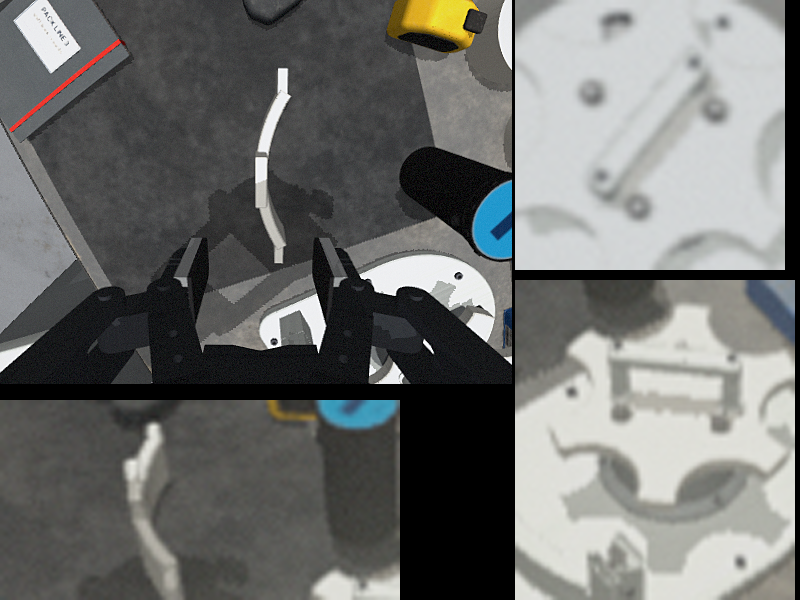

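The wheel is seated with the studs showing through. In the wrist view the guide's tab spans (262,155) to (261,207) and its ears are near (283,72) and (279,260).

Run:
```python
from h import *
import pickle
np.set_printoptions(precision=4,suppress=True)
a,b,t=pickle.load(open("p6.pkl","rb"))
for nm,p,z in(("tab",[(262.5,156),(262,207)],.074),("ears",[(283,70),(279,261)],.044)):
    P=ray(b,p,z);v=P[0]-P[1];print(nm,P,P.mean(0),np.linalg.norm(v),"yaw",np.degrees(np.arctan2(-v[0],v[1])))
    y=v/np.linalg.norm(v);x=np.array([y[1],-y[0],0]);print(P.mean(0)-.018*x)
u=lambda p,ox,oy,x,y,k:(np.array(p,float)-[ox,oy]+.5)/k-.5+[x,y]
P=ray(t,u([(593,94),(714,110),(637,208)],515,0,228,148,5),.1);print("studs",P,P.mean(0))
P=ray(t,u([(695,62),(601,176)],515,0,228,148,5),.135);print("handle screws",P,P.mean(0),np.linalg.norm(P[0]-P[1]))
```

```text
tab [[0.5159 0.3078 0.074 ]
 [0.5004 0.2671 0.074 ]] [0.5081 0.2875 0.074 ] 0.04358690024074434 yaw -20.806941653090654
[0.4913 0.2939 0.074 ]
ears [[0.5555 0.3649 0.044 ]
 [0.4926 0.1965 0.044 ]] [0.524  0.2807 0.044 ] 0.17979626975741547 yaw -20.46577346900059
[0.5072 0.287  0.044 ]
studs [[ 0.6291  0.0502  0.1   ]
 [ 0.619  -0.0161  0.1   ]
 [ 0.5652  0.0268  0.1   ]] [0.6044 0.0203 0.1   ]
handle screws [[ 0.6378 -0.0058  0.135 ]
 [ 0.577   0.0449  0.135 ]] [0.6074 0.0195 0.135 ] 0.07908613360122728
```

drive_tool:
  rows:
    - [[0.0029,0.0008,0.02],0]
    - [[0,0,0.03],0]
    - [[0,0,0.03],0]
    - [[0,0,0.03],0]
    - [[0,0,0.0145],0]
    - [[0,0,0.01],0]
    - [[0,0,0],0]

```text
t: 12.55
tool_pos: [0.5066, 0.2853, 0.122]
tool_rot: [-2.582, -1.79, 0.003]
contact_force: [-0.3, -0.3, -0.8]
opening: 0.0512
grip_force: 0.0
```

drive_tool:
  rows:
    - [[0,0,0],0]
    - [[0,0,0],0]
    - [[0,0,0],0]
    - [[0,0,0],0]
    - [[0,0,0],0]
    - [[0,0,0],0]
    - [[0,0,0],0]
  jaw: 1
  grip_force: 100

```text
t: 13.25
tool_pos: [0.5078, 0.2859, 0.1246]
tool_rot: [2.582, 1.789, 0.004]
contact_force: [-1.1, 0.3, 5.9]
opening: 0.0073
grip_force: 98.8
```

drive_tool:
  rows:
    - [[0,0,-0.01],0]
    - [[0,0,-0.02],0]
    - [[0,0,-0.03],0]
    - [[0,0,-0.03],0]
    - [[0,0,-0.03],0]
    - [[0,0,-0.01],0]
    - [[0,0,0],0]

```text
t: 13.95
tool_pos: [0.5074, 0.2857, 0.2545]
tool_rot: [2.582, 1.789, 0.005]
contact_force: [-0.0, 0.3, -2.7]
opening: 0.0079
grip_force: 97.9
```

Run:
```python
from h import *
go(.4711,.0027,.26,7.3)
```

```text
t 13.95 pos [0.5074 0.2857 0.2545] yawy -20.57 open 0.0079 F [-0.   0.3 -2.7] zaxis [ 0.003  0.001 -1.   ]
shift [-0.2777  0.0654 -0.0059] turn -0.4864
```

drive_tool:
  rows:
    - [[-0.012,0.003,-0.002],0]
    - [[-0.028,0.0065,-0.002],0]
    - [[-0.034,0.008,-0.002],0]
    - [[-0.034,0.008,0],0]
    - [[-0.034,0.008,0],0]
    - [[-0.034,0.008,0],0]
    - [[-0.034,0.008,0],0]
    - [[-0.034,0.008,0],0]
    - [[-0.022,0.005,0],0]
    - [[-0.0117,0.003,0],0]

```text
t: 14.95
tool_pos: [0.469, 0.0006, 0.2564]
tool_rot: [-2.582, -1.784, 0.006]
contact_force: [0.1, 0.1, -2.7]
opening: 0.0078
grip_force: 97.8
```

drive_tool:
  rows:
    - [[0,0,0],-0.06]
    - [[0,0,0],-0.12]
    - [[0,0,0],-0.12]
    - [[0,0,0],-0.12]
    - [[0,0,0],-0.066]
    - [[0,0,0],0]
    - [[0,0,0],0]

```text
t: 15.65
tool_pos: [0.4701, 0.0026, 0.2577]
tool_rot: [-2.076, -2.355, 0.002]
contact_force: [-0.1, -0.1, -2.6]
opening: 0.0078
grip_force: 97.8
```

Run:
```python
from h import *
import pickle
go(.472,.0032,.231,7.3)
C=lambda im,x,y,w,h,k:cv2.resize(im[y:y+h,x:x+w],(w*k,h*k),interpolation=cv2.INTER_CUBIC)
a=cam("scene");b=cam("wrist");t=cam("top");pickle.dump((a,b,t),open("p7.pkl","wb"))
s0=cv2.imread("pics/scene0.png")
o=np.zeros((600,800,3),np.uint8)
o[:240,:320]=cv2.resize(b["image"],(320,240));o[:240,320:560]=C(t["image"],205,190,60,60,4);o[:240,560:800]=C(t["image"],265,180,60,60,4)
o[240:600,:400]=C(a["image"],175,150,100,90,4);o[240:600,400:800]=C(s0,175,150,100,90,4)
cv2.imwrite("pics/m7.png",o)
```

```text
t 15.65 pos [0.4701 0.0026 0.2577] yawy 7.21 open 0.0078 F [-0.1 -0.1 -2.6] zaxis [-0.002  0.    -1.   ]
shift [0.0003 0.002  0.0267] turn -0.0016
```

View pics/m7.png

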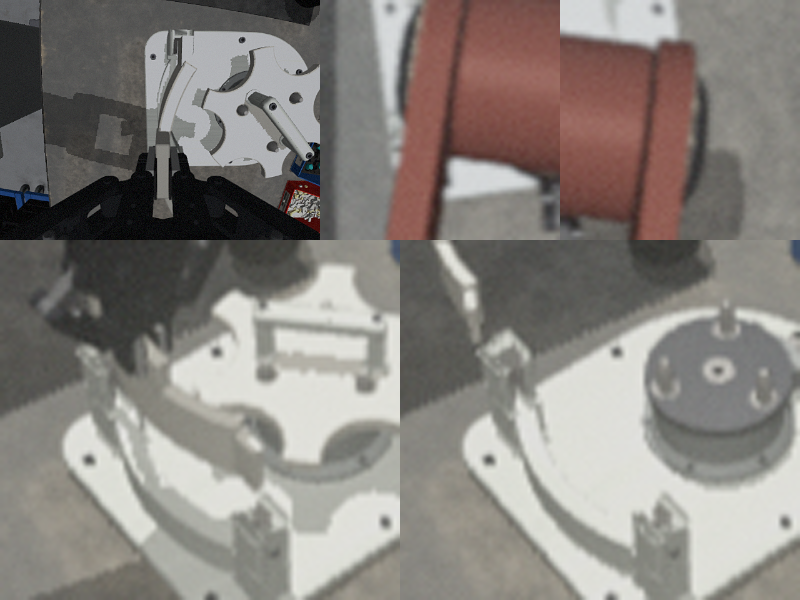

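The arm blocks the top view again. The guide hangs upright over its bracket. That was the tenth and last picture I may view, so from here I work with numbers only. As an independent check on the indexer frame I'm fitting the base-plate outline (112 mm circle behind, straight sides and front edge).

Run:
```python
from h import *
import pickle
from scipy.optimize import least_squares
np.set_printoptions(precision=4,suppress=True)
d=pickle.load(open("top.pkl","rb"));g=cv2.GaussianBlur(cv2.cvtColor(d["image"],cv2.COLOR_BGR2GRAY),(3,3),0)
m=np.zeros_like(g);m[140:245,212:304]=(g[140:245,212:304]>165)*255
c=max(cv2.findContours(m,0,cv2.CHAIN_APPROX_NONE)[0],key=cv2.contourArea).reshape(-1,2)
P=ray(d,cv2.convexHull(c.reshape(-1,1,2)).reshape(-1,2),.016)[:,:2]
P=ray(d,[p for p in c.astype(float) if cv2.pointPolygonTest(cv2.convexHull(c),tuple(map(float,p)),True)<1.5],.016)[:,:2]
def sd(p):  # signed distance to the plate outline (half disc behind, block in front, corners dropped)
    q=(P-p[:2])@np.array([[np.cos(p[2]),-np.sin(p[2])],[np.sin(p[2]),np.cos(p[2])]])
    r=np.where(q[:,0]>0,np.hypot(*q.T)-.112,np.maximum(abs(q[:,1])-.112,-.165-q[:,0]))
    return np.where((q[:,0]<-.13)&(abs(q[:,1])>.078),0,r)
s=least_squares(sd,[.605,.02,.127],loss="soft_l1",f_scale=.001);r=sd(s.x)
print(len(P),s.x[:2],np.degrees(s.x[2]),"rms",np.sqrt((r**2).mean()),"seat",s.x[:2]-.136*np.array([np.cos(s.x[2]),np.sin(s.x[2])]))
```

```text
264 [0.6055 0.0206] 7.401625652230329 rms 0.001637715111705496 seat [0.4707 0.0031]
```

The plate fit gives hub (0.6055, 0.0206), yaw 7.4° and seat about (0.471, 0.003), in agreement. I'm lowering the guide to the slot mouths.

drive_tool:
  rows:
    - [[0.0005,0.0014,0.01],-0.003]
    - [[0,0,0.01],0]
    - [[0,0,0.005],0]
    - [[0,0,0.004],0]
    - [[0,0,0.003],0]
    - [[0,0,0.003],0]
    - [[0,0,0.002],0]
    - [[0,0,0],0]

```text
t: 16.6
tool_pos: [0.4719, 0.0032, 0.2217]
tool_rot: [-2.072, -2.361, 0.0]
contact_force: [-0.4, -0.6, -2.1]
opening: 0.0079
grip_force: 97.9
```

drive_tool:
  rows:
    - [[0,0,0.002],0]
    - [[0,0,0.002],0]
    - [[0,0,0.002],0]
    - [[0,0,0],0]

```text
t: 17.0
tool_pos: [0.4718, 0.0032, 0.2155]
tool_rot: [-2.072, -2.361, 0.001]
contact_force: [-0.1, 0.3, -1.7]
opening: 0.0082
grip_force: 97.9
```

Bottom at about 91 mm: the guide is inside the mouths with no landing on the posts. I'm continuing down.

drive_tool:
  rows:
    - [[0,0,0.003],0]
    - [[0,0,0.003],0]
    - [[0,0,0.003],0]
    - [[0,0,0],0]

```text
t: 17.4
tool_pos: [0.4721, 0.0031, 0.2069]
tool_rot: [2.072, 2.361, -0.0]
contact_force: [-0.2, -0.1, 0.2]
opening: 0.0079
grip_force: 98.0
```

drive_tool:
  rows:
    - [[0,0,0.003],0]
    - [[0,0,0.003],0]
    - [[0,0,0.003],0]
    - [[0,0,0],0]

```text
t: 17.8
tool_pos: [0.4718, 0.0031, 0.1972]
tool_rot: [-2.072, -2.361, 0.001]
contact_force: [0.1, -0.5, -1.3]
opening: 0.0078
grip_force: 97.9
```

drive_tool:
  rows:
    - [[0,0,0.003],0]
    - [[0,0,0.003],0]
    - [[0,0,0.003],0]
    - [[0,0,0.002],0]
    - [[0,0,0],0]

```text
t: 18.3
tool_pos: [0.4718, 0.0032, 0.1863]
tool_rot: [-2.072, -2.361, 0.0]
contact_force: [-0.4, -0.2, -1.7]
opening: 0.008
grip_force: 98.0
```

drive_tool:
  rows:
    - [[0,0,0.002],0]
    - [[0,0,0.002],0]
    - [[0,0,0.002],0]
    - [[0,0,0],0]

```text
t: 18.7
tool_pos: [0.4719, 0.0031, 0.1805]
tool_rot: [-2.072, -2.361, 0.0]
contact_force: [0.3, -0.3, -0.9]
opening: 0.0078
grip_force: 98.1
```

drive_tool:
  rows:
    - [[0,0,0.002],0]
    - [[0,0,0.002],0]
    - [[0,0,0],0]

```text
t: 19.0
tool_pos: [0.472, 0.0031, 0.1766]
tool_rot: [2.073, 2.361, -0.0]
contact_force: [0.4, -0.6, -0.6]
opening: 0.008
grip_force: 98.0
```

drive_tool:
  rows:
    - [[0,0,0.001],0]
    - [[0,0,0.001],0]
    - [[0,0,0],0]

```text
t: 19.3
tool_pos: [0.4722, 0.0031, 0.1766]
tool_rot: [-2.072, -2.361, 0.001]
contact_force: [-5.7, -0.8, 10.2]
opening: 0.0078
grip_force: 99.5
```

The guide stops at the expected height. I'll give one small extra press, then release.

drive_tool:
  rows:
    - [[0,0,0.001],0]
    - [[0,0,0],0]

```text
t: 19.5
tool_pos: [0.4724, 0.0031, 0.1766]
tool_rot: [-2.072, -2.361, 0.001]
contact_force: [-7.7, 0.6, 15.7]
opening: 0.0079
grip_force: 100.3
```

drive_tool:
  rows:
    - [[0,0,-0.002],0]
    - [[0,0,0],0]
    - [[0,0,0],0]
    - [[0,0,0],0]
    - [[0,0,0],0]
  jaw: 0.5

```text
t: 20.0
tool_pos: [0.4718, 0.0032, 0.1755]
tool_rot: [-2.072, -2.361, 0.0]
contact_force: [-0.1, 0.7, 0.1]
opening: 0.0426
grip_force: 0.0
```

drive_tool:
  rows:
    - [[0,0,-0.01],0]
    - [[0,0,-0.03],0]
    - [[0,0,-0.04],0]
    - [[0,0,-0.04],0]
    - [[0,0,-0.02],0]
    - [[0,0,0],0]

```text
t: 20.6
tool_pos: [0.4735, 0.0029, 0.3212]
tool_rot: [2.067, 2.355, 0.008]
contact_force: [1.0, -0.1, -0.4]
opening: 0.0427
grip_force: 0.0
```

drive_tool:
  rows:
    - [[0.03,0,0],0]
    - [[0.04,0,0],0]
    - [[0.04,0,0],0]
    - [[0.04,0,0],0]
    - [[0.04,0,0],0]
    - [[0.04,0,0],0]
    - [[0.04,0,0],0]
    - [[0.03,0,0],0]
    - [[0,0,0],0]

```text
t: 21.5
tool_pos: [0.4318, 0.3031, 0.3143]
tool_rot: [-2.066, -2.364, 0.003]
contact_force: [-0.2, -0.3, -0.6]
opening: 0.0428
grip_force: 0.0
```

Run:
```python
from h import *
import pickle
np.set_printoptions(precision=4,suppress=True)
go(.47,.3,.3,7)
t=cam("top");s=cam("scene");s0=pickle.load(open("scene.pkl","rb"));t0=pickle.load(open("top.pkl","rb"))
pickle.dump((t,s),open("p8.pkl","wb"))
H=np.array([.606,.0203,0]);a=np.radians(7.4);R=np.array([[np.cos(a),-np.sin(a),0],[np.sin(a),np.cos(a),0],[0,0,1]])
# expected tab end corners (seated) in each picture, and strip-top arc; local change from the first picture
for nm,d,d0 in(("top",t,t0),("scene",s,s0)):
    L=[[-.136,y,.126] for y in(-.022,0,.022)]+[[-.136*np.cos(f),.136*np.sin(f),.102] for f in np.radians([-25,-15,15,25])]
    px=proj(d,np.array(L)@R.T+H);print(nm,px.round(1).tolist())
    df=cv2.absdiff(d["image"],d0["image"]).max(2);x0,y0=px.min(0).astype(int)-12;x1,y1=px.max(0).astype(int)+12
    g=cv2.cvtColor(d["image"],cv2.COLOR_BGR2GRAY)
    print(x0,y0);print("\n".join("".join("%4d"%v for v in r[::2]) for r in g[y0:y1:2,x0:x1]))
    if nm=="scene":break
```

```text
t 21.5 pos [0.4318 0.3031 0.3143] yawy 7.7 open 0.0428 F [-0.2 -0.3 -0.6] zaxis [-0.003 -0.    -1.   ]
shift [-0.0082  0.0375  0.0142] turn 0.0123
top [[269.7, 221.8], [261.4, 223.0], [253.1, 224.2], [281.8, 215.8], [274.1, 220.0], [248.1, 223.8], [239.5, 222.0]]
227 203
 211 211 211 212 215 212 212 210 212 209 210 212 212 212 184 179 181 201 211 213 212 211 211 212 211 211 207 210 212 212 211 210 211
 209 213 211 210 210 212 211 213 210 202 207 210 213 209 180 179 186 209 212 211 211 211 212 211 212 213 211 212 213 211 211 212 211
 210 210 210 210 211 212 212 211 212 205 196 185 182 180 174 176 187 211 210 212 213 212 211 211 212 211 210 212 211 210 211 207 194
 211 211 212 213 211 210 213 210 212 212 211 197 188 186 184 178 201 210 210 213 212 212 210 211 212 212 211 211 212 211 186 147 138
 212 212 211 210 212 210 210 212 212 210 211 210 210 212 211 205 208 211 213 211 212 212 212 212 212 213 211 210 207 190 166 158 169
 211 210 212 211 211 211 212 210 212 212 211 211 209 212 211 211 212 213 212 211 210 212 213 211 211 210 211 210 209 207 206 205 208
 212 211 208 210 211 211 211 2
[... 3485 characters left out ...]
53 215 221 221 221 223 166 141 196 144 132 135 136 143 185 220 224 212 221 222 222 224 223 220
 136 123 157 219 220 221 222 219 121 163 176 139 135 139 137 137 160 199 219 224 223 220 218 222 216
 143 137 125 172 223 221 220 223 166 127 171 172 140 136 138 139 139 143 149 185 213 220 188 210 171
 144 145 141 118 196 222 220 221 219 131 129 174 171 146 137 139 138 141 143 141 144 158 213 195 157
 144 150 148 142 123 197 221 221 223 193 128 133 148 170 153 138 140 140 141 144 144 149 217 221 162
 149 144 143 144 137 124 201 222 219 220 191 129 131 142 165 164 144 142 143 142 146 143 155 217 203
 148 141 139 144 139 136 141 215 220 220 220 163 129 133 136 156 172 159 143 141 139 173 141 168 168
```

The guide stays where it was pressed home: its contact height matched to within 1 mm and its bright edges appear where projected. The wheel was checked seated earlier. Handing in.

```bash
python3 -c "
from station import ctrl
print(ctrl.finish_job())"
```

```text
the job is handed in; nothing more can be done
None
```

The job is handed in at about 21.5 s of the 54 s allowed: the star wheel is on the hub studs and flat on the flange, the guide is home in both slots, and the robot is clear. The judge returned no verdict, and the guide's final seat was confirmed by contact height and pixel values only.

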